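# Pass the case pan between the bench appliances

### The job

The cast work in the case pan (the blue tray with the two stone jaw casts) is done: push the pan along the bench, lengthwise through the narrow passage between the wax heater and the handpiece control unit, and out on the other side until its end meets the end of the waiting pan (the tray with the metal flask), squarely and without shoving that one along. Only push it with the fingers: it stays flat on the bench, never lifted or tipped, the casts stay lying in it untouched, and it is not rammed into the appliances. Leave everything else on the bench where it is.

Things in the scene. Friction and masses are not known exactly. Their poses are not given: they have to be found in the camera images.
- case_pan: case pan, the one to move: open plastic tray holding the two loose stone casts; 100 (x) x 140 (y) x 38 mm (z) over its outward rim, which is 4 mm thick at the top; the walls stand 4 to 5 mm inside the rim, 3 mm thick. Origin at the centre of its underside, on the bench; y is its long axis, z up. About 0.32 kg with the casts; it slides on the bench. It starts on either the left or the right side of the two appliances, askew
- waiting_pan: waiting pan: the same kind of tray, 100 (x) x 140 (y) x 38 mm, y its long axis, holding a two-part metal denture flask (top 58 mm above the bench); 0.9 kg, loose on the bench. Origin at the centre of its underside. It stands on the other side of the two appliances, its long axis nearly along the passage and roughly in line with it
- upper_cast: stone cast of an upper jaw with filled-in palate, 56 x 56 x 27 mm, loose in the case pan; origin under its middle
- lower_cast: stone cast of a lower jaw, 56 x 56 x 27 mm, loose in the case pan; origin under its middle
- control_unit: handpiece control unit, cream box fixed to the bench, 130 (x) x 90 (y) x 60 mm (z) with upright sides and 10 mm rounded corners; a dial and a handpiece in its cradle on top reach 92 mm, both at least 35 mm back from the passage. Origin under its middle, x away from the robot and away from the passage, y along the passage; its face at x = -65 mm is one wall of the passage
- wax_heater: wax heater, white box with two wax wells, fixed to the bench, 130 (x) x 90 (y) x 46 mm (z), knobs to 55 mm, 10 mm rounded corners, axes parallel to the control unit's, nearer the robot. Origin under its middle; its face at x = +65 mm is the other wall of the passage
- gap_mid (a point): the middle of the passage between the control unit and the wax heater, at bench height; axes as the control unit's: the passage runs along y, 90 mm long, and is 108 mm wide along x (the pan's rim has 4 mm to spare on each side)
- articulator: dental articulator, aluminium hinge frame holding a cast, about 90 x 90 x 110 mm, near the back of the bench; origin under its middle; loose, to be left alone
- liquid_bottle: amber bottle with black cap, 48 mm across, 105 mm tall; origin at the centre of its base; loose, to be left alone
- powder_jar: white jar, 62 mm across, 62 mm tall; origin at the centre of its base; loose, to be left alone
- wire_spool: blue spool standing on its flange, 68 mm across, 42 mm tall; origin at the centre of its base; loose, to be left alone
- wax_knife: wax knife, wooden handle and steel blade, 170 mm long, 13 mm thick, lying flat on the robot's side of the bench; origin near its middle, at bench height; loose, to be left alone
- spare_cast: single stone cast of a jaw, 56 x 56 x 29 mm, on the bench beside the wax heater; origin under its middle; loose, to be left alone
- putty_tub: white lidded tub, 90 mm across, 57 mm tall; origin at the centre of its base; loose, to be left alone
Things that resemble listed ones, but are neither listed nor needed, are in the scene too. Leave any turquoise or yellow look-alike of the lower_cast alone.

How it is judged:
On the way:
1. the case pan is in the passage, lengthwise, between the wax heater and the control unit (y of case_pan in the frame of gap_mid between -0.03 and 0.03 m and x of case_pan in the frame of gap_mid between -0.02 and 0.02 m and angle between the y axis of case_pan and the y axis of control_unit, either way round below 0.15 rad and height (world z) of case_pan below 0.008 m), for 0.05 s.
At the end, for the whole second after the job is handed in: The case pan lies flat, at rest, end to end with the waiting pan beyond the passage: at most 12 mm between the ends, 45 mm sideways, 8 degrees off parallel; the waiting pan within 20 mm of its start; both casts upright in the pan (horizontal distance between case_pan and waiting_pan above 0.132 m and y of case_pan in the frame of waiting_pan between -0.152 and 0.152 m and x of case_pan in the frame of waiting_pan between -0.045 and 0.045 m and angle between the y axis of case_pan and the y axis of waiting_pan, either way round below 0.14 rad and horizontal distance between case_pan and gap_mid above 0.116 m and height (world z) of case_pan below 0.004 m and angle between case_pan's own z axis and vertical below 0.05 rad and linear speed of each of case_pan, waiting_pan below 0.01 m/s and distance of waiting_pan from where it was at the start of the episode below 0.02 m and x of upper_cast in the frame of case_pan between -0.03 and 0.03 m and y of upper_cast in the frame of case_pan between -0.055 and 0.055 m and z of each of upper_cast, lower_cast in the frame of case_pan below 0.02 m and angle between each of upper_cast, lower_cast's own z axis and vertical below 0.2 rad and x of lower_cast in the frame of case_pan between -0.03 and 0.03 m and y of lower_cast in the frame of case_pan between -0.055 and 0.055 m); the robot touches nothing.
It fails at once if the case pan is lifted or tipped (height (world z) of case_pan above 0.012 m or angle between case_pan's own z axis and vertical above 0.14 rad).
It fails at once if the waiting pan is lifted, tipped or shoved more than 25 mm (height (world z) of waiting_pan above 0.012 m or angle between waiting_pan's own z axis and vertical above 0.14 rad or distance of waiting_pan from where it was at the start of the episode above 0.025 m).
It fails at once if a cast leaves the pan, is upset or is handled (not (x of upper_cast in the frame of case_pan between -0.03 and 0.03 m and y of upper_cast in the frame of case_pan between -0.055 and 0.055 m and z of each of upper_cast, lower_cast in the frame of case_pan below 0.02 m and angle between each of upper_cast, lower_cast's own z axis and vertical below 0.2 rad and x of lower_cast in the frame of case_pan between -0.03 and 0.03 m and y of lower_cast in the frame of case_pan between -0.055 and 0.055 m) or contact force between the arm and upper_cast above 2 N or contact force between the arm and lower_cast above 2 N).
It fails at once if the pan or the arm is rammed into an appliance (over 20 N) (contact force between any of case_pan, the arm and control_unit above 20 N or contact force between any of case_pan, the arm and wax_heater above 20 N).
It fails at once if something else on the bench is displaced by more than 25 mm or lifted (distance of any of articulator, liquid_bottle, powder_jar, wire_spool, wax_knife, spare_cast, putty_tub from where it was at the start of the episode above 0.025 m).
It also fails if it takes over 67 s, if anything falls off the work surface, if the arm or the gripper's body presses on something with over 40 N, if the wrist force passes 120 N, or if a joint passes its speed limit or range.

### The arm

A 6-joint arm with a two-finger parallel gripper is mounted at the origin on the work surface. World frame = base frame: x ahead of the robot, y to its left, z up, the work surface at z = 0. Lengths are in m, angles in rad, forces in N, time in s.
With the tool pointing down it reaches from about 0.275 to 0.875 m from the base axis. Payload 12.5 kg.
Tool frame: the origin (TCP) lies midway between the tips of the shut fingers; the grasp point (between the pads) lies tcp_to_grasp behind it (tcp_to_grasp is the distance from the TCP to the grasp point, in m); z points along the fingers, y is the line along which they close (so a half turn about z gives the same grasp; the last joint's range is limited). The gripper opens to 85 mm and grips with 20 to 120 N. Pads are 22 mm wide; open, the fingers measure 114 mm over their backs; the gripper's body (76 mm by 85 mm) begins 54 mm behind the grasp point. The pads swing forward as they close: fully open they stand 13 mm farther back than shut.
Start: joints at [1.231, 0.351, 1.652, -0, 1.139, -0.085], TCP at [0.139, 0.532, 0.231] pointing down, gripper open.
Joint ranges: [-2.75, 2.75], [-0.79, 2.1], [0.01, 2.65], [-1.57, 4.71], [0.07, 3.14], [-2.87, 2.87]. Speed limits (rad/s): [2.22, 2.22, 2.79, 3.14, 3.14, 3.14].

### API

Orientations are given as a unit quaternion [w, x, y, z].
In Python, from cell import * gives the robot as it stands. The module is installed in compiled form; this text tells all that it offers.
- The arm moves only by the shell command python3 -m crank 'ROWS' [FORCE]. ROWS is JSON, one flat list of numbers, 7 for each row, row after row: the shift along the world's x, y, z in units of 0.02 m (1.0 is 0.02 m), then the turn, a rotation vector about the world's x, y, z in units of 4 degrees (1.0 is 4 degrees), then the closure, from 0 (fully open) to 1 (shut). In form: [dx, dy, dz, ax, ay, az, fingers, dx, dy, dz, ax, ay, az, fingers, ...]. A call has 1 to 20 rows; each row shifts and turns the commanded pose from where the row before left it; what a row does not reach is not made up. A row lasts 1/12 s, in which the tool goes at most 41.7 mm and 7.16 degrees, less where a joint would pass 70% of its speed; a pose out of reach is approached as far as the arm can. A call with a number of a shift or a turn outside -1 to 1 is refused whole. A call with a gripper value outside its range is refused whole. The fingers move at their own pace and stop on an object; FORCE is the grip in N (left out, the last holds). Time passes only in rows, so rows that do not move let the fingers close. It gives the time, the measured TCP pose, the force, the opening and the grip force at its end, in the units of the state.
- get_state(): the state, without advancing time (a new reading comes with each control period).
- snapshot(name): name is "side" or "top" or "wrist"; returns a dict with "frame" (384x512x3 uint8, red, green, blue), "mtx" (3x3 intrinsics, pixels), "k1" (the pictures are not rectified: a ray, as slopes to the right and down, at radius r is drawn at 1 + k1 r^2 times it, then the intrinsics apply), "position" and "rotation" of the camera in the world; the wrist camera has in their place "mount" (4x4, takes a point from camera to tool coordinates, whose origin is the TCP and whose axes are the flange's). Camera axes: x right, y up, looking along -z (the intrinsics and any distortion apply to the point x, -y, -z); pixel columns grow to the right and rows downward; lengths in m; the calibration is good to about 2 mm. A picture is of the moment at which its call begins: read the wrist's pose just before it. There is no depth.
- close_job(): hands the job in; it is judged then, once.
The state is a dict: "t": time; "q": joint angles; "dq": joint speeds; "joint_torque": joint torques, N m; "tool_pos": TCP position; "orientation": TCP orientation; "contact_force": force on the tool from outside, world axes, zero at the start; "wrist_torque": the same for the moment, N m; "finger_gap": finger opening in m; "gripper_force": force on a finger pad.
Only numpy, scipy, OpenCV 4.12 (cv2) and the standard library are available. Lean on these libraries where they do the work, as an engineer would, in place of code of your own. Each camera call takes 0.05 s, during which the arm holds its last target. There are 200 camera calls.

## Working session

There is one attempt and no reset: what is moved stays moved. The work goes in short steps, Python scripts to look and compute and a shell command to move; the robot and the scene stay as the last step left them, time stands still between calls to the robot, and variables do not carry over. Pictures are saved under pics/ and viewed, at most 13 in all, crops included, and the job is handed in when it is done.

```bash
mkdir -p pics; cat > h.py <<'E'
import numpy as np, cv2
from cell import *
def cam(name):
    s=snapshot(name); return s
def save(s,fn):
    cv2.imwrite('pics/'+fn,cv2.cvtColor(s['frame'],cv2.COLOR_RGB2BGR))
def ray(s,uv):
    K=np.array(s['mtx']);uv=np.atleast_2d(uv).astype(float)
    d=(uv-[K[0,2],K[1,2]])/[K[0,0],K[1,1]]
    u=d.copy()
    for _ in range(30): u=d/(1+s['k1']*(u**2).sum(1,keepdims=True))
    return np.c_[u[:,0],-u[:,1],-np.ones(len(u))]
def world(s,uv,z):
    r=ray(s,uv)@np.array(s['rotation']).T; p=np.array(s['position'])
    z=np.broadcast_to(z,len(r))
    return p+r*((z-p[2])/r[:,2])[:,None]
def proj(s,P):
    c=(np.atleast_2d(P)-s['position'])@np.array(s['rotation'])
    u=np.c_[c[:,0],-c[:,1]]/-c[:,2:3]
    u=u*(1+s['k1']*(u**2).sum(1,keepdims=True)); K=np.array(s['mtx'])
    return u*[K[0,0],K[1,1]]+[K[0,2],K[1,2]]
E
python3 - <<'E'
from h import *
for n in ('top','side'):
    s=cam(n); save(s,n+'0.png'); print(n,s['position'],np.round(s['rotation'],3).tolist(),s['mtx'],s['k1'])
st=get_state();print(st)
E
```

```text
top [ 0.31906458 -0.05064843  1.27666818] [0.708, 0.055, -0.064, -0.701] [[410.89036451   0.         257.63006451]
 [  0.         410.89036451 187.0408314 ]
 [  0.           0.           1.        ]] -0.08863306154420059
side [ 0.24607987 -0.88030543  0.58967981] [0.862, 0.481, -0.082, -0.137] [[359.67714112   0.         260.3229212 ]
 [  0.         359.67714112 193.69580553]
 [  0.           0.           1.        ]] 0.000703776706049139
{'t': 0.1, 'q': array([ 1.23140694e+00,  3.51154491e-01,  1.65231670e+00, -3.82062813e-06,
        1.13910924e+00, -8.45925138e-02]), 'dq': array([ 0.00047045, -0.00048144, -0.00159238, -0.0007559 ,  0.0006994 ,
        0.00132953]), 'joint_torque': array([-4.82683845e-04, -5.06833792e+01, -2.91876447e+01, -9.64518790e-05,
        2.62796959e-03, -1.57230670e-05]), 'tool_pos': array([0.1385058 , 0.5319862 , 0.23084402]), 'orientation': array([-1.02221990e-04,  1.27053284e-01,  9.91895770e-01, -4.83199034e-04]), 'contact_force': array([ 0.08294466, -0.45360011,  1.33376574]), 'wrist_torque': array([0.01518645, 0.00980255, 0.02202183]), 'gripper_force': 0.0, 'finger_gap': 0.08545774558196863}
```

View pics/top0.png

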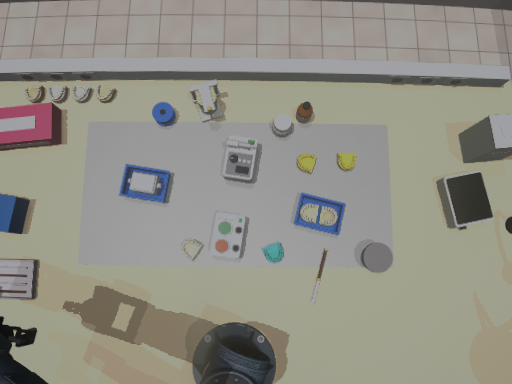

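View pics/side0.png

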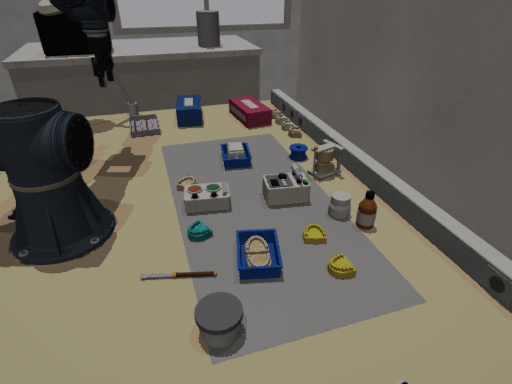

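The top view shows the case pan near (320,214), to the right (−y) of the appliances. The control unit is at (240,158), the wax heater at (228,236) and the waiting pan at (145,184). I have to push toward +y.

```bash
python3 - <<'E'
from h import *
s=cam('top');f=s['frame'];hsv=cv2.cvtColor(f,cv2.COLOR_RGB2HSV)
m=cv2.inRange(hsv,(105,120,50),(125,255,255))
for n,(x0,y0,x1,y1) in dict(case=(285,185,355,245),wait=(110,155,180,212)).items():
    mm=np.zeros_like(m);mm[y0:y1,x0:x1]=m[y0:y1,x0:x1]
    v,u=np.nonzero(mm); 
    c=max(cv2.findContours(mm,cv2.RETR_EXTERNAL,cv2.CHAIN_APPROX_NONE)[0],key=len)[:,0]
    for z in(.038,):
        w=world(s,c,z)[:,:2]
        print(n,z,cv2.minAreaRect((w*1000).astype(np.float32)))
cv2.imwrite('pics/crop1.png',cv2.resize(cv2.cvtColor(f[125:270,185:355],cv2.COLOR_RGB2BGR),None,fx=4.1,fy=4.1,interpolation=cv2.INTER_CUBIC))
E
```

```text
Traceback (most recent call last):
  File "h.py", line 14, in world
    r=ray(s,uv)@np.array(s['rotation']).T; p=np.array(s['position'])
      ~~~~~~~~~^~~~~~~~~~~~~~~~~~~~~~~~~~
ValueError: matmul: Input operand 1 has a mismatch in its core dimension 0, with gufunc signature (n?,k),(k,m?)->(n?,m?) (size 4 is different from 3)
```

```bash
sed -i 's/    s=snapshot(name); return s/    s=snapshot(name)\n    if "rotation" in s:\n        q=np.array(s["rotation"]); s["rotation"]=R.from_quat(q[[1,2,3,0]]).as_matrix()\n    return s/; s/^from cell/from scipy.spatial.transform import Rotation as R\nfrom cell/' h.py
python3 - <<'E'
from h import *
s=cam('top');f=s['frame'];hsv=cv2.cvtColor(f,cv2.COLOR_RGB2HSV)
m=cv2.inRange(hsv,(105,120,50),(125,255,255))
for n,(x0,y0,x1,y1) in dict(case=(285,185,355,245),wait=(110,155,180,212)).items():
    mm=np.zeros_like(m);mm[y0:y1,x0:x1]=m[y0:y1,x0:x1]
    c=max(cv2.findContours(mm,cv2.RETR_EXTERNAL,cv2.CHAIN_APPROX_NONE)[0],key=len)[:,0]
    w=world(s,c,.038)[:,:2]
    r=cv2.minAreaRect((w*1000).astype(np.float32));print(n,r,cv2.boxPoints(r).round().tolist())
cv2.imwrite('pics/crop1.png',cv2.resize(cv2.cvtColor(f[125:270,185:355],cv2.COLOR_RGB2BGR),None,fx=4,fy=4,interpolation=cv2.INTER_CUBIC))
E
```

```text
case ((450.5300598144531, -254.3340606689453), (137.898193359375, 96.7825927734375), 76.3483657836914) [[387.0, -310.0], [481.0, -333.0], [514.0, -199.0], [420.0, -176.0]]
wait ((539.940185546875, 282.4307861328125), (138.24429321289062, 97.37986755371094), 81.27718353271484) [[481.0, 221.0], [578.0, 207.0], [599.0, 343.0], [502.0, 358.0]]
```

View pics/crop1.png

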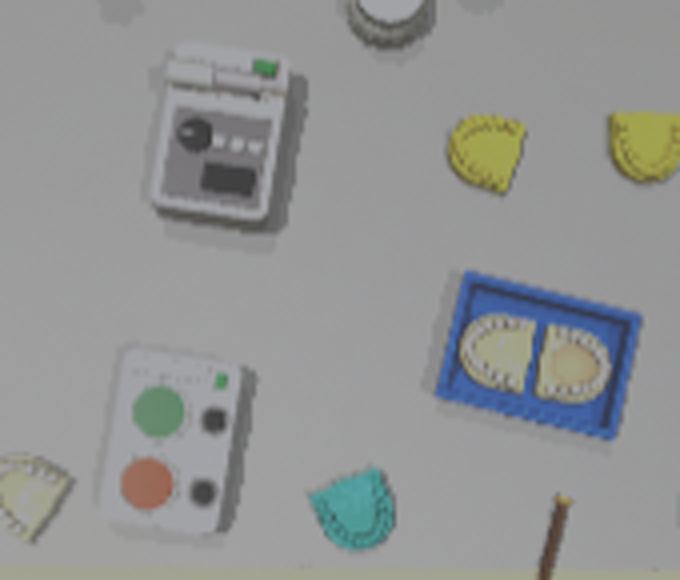

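The crop shows the control unit's near face running (152,208)→(262,220) and the heater's far face running (122,345)→(243,362). The pan sits to the right, askew by about 14° to world y. Next I fit the passage jointly.

```bash
cat > fit.py <<'E'
from h import *
from scipy.optimize import minimize
def outline(w,l,r=.01,n=12):
    a=np.linspace(0,np.pi/2,n); P=[]
    for k,(sx,sy) in enumerate([(1,1),(-1,1),(-1,-1),(1,-1)]):
        t=a+k*np.pi/2; P.append(np.c_[sx*(w/2-r)+r*np.cos(t),sy*(l/2-r)+r*np.sin(t)])
    P=np.vstack(P+[P[0][:1]])
    d=np.r_[0,np.cumsum(np.hypot(*np.diff(P,axis=0).T))]; s=np.linspace(0,d[-1],160)
    return np.c_[np.interp(s,d,P[:,0]),np.interp(s,d,P[:,1])]
def place(P,x,y,th,z):
    c,s_=np.cos(th),np.sin(th); return np.c_[P@np.array([[c,s_],[-s_,c]])+[x,y],np.full(len(P),z)]
def both(p):
    O=outline(.13,.09)
    return np.vstack([place(O+[.119,0],*p,.060),place(O-[.119,0],*p,.046)])
E
python3 - <<'E'
from fit import *
s=cam('top')
g=lambda L: np.array(L)/4+[185-.375,125-.375]
for n,z,L in (('CU front',.06,[(152,208),(262,220)]),('H far',.046,[(122,345),(243,362)]),('CU L',.06,[(172,45),(150,208)]),('CU R',.06,[(292,58),(268,212)]),('H L',.046,[(122,345),(100,525)]),('H R',.046,[(243,362),(218,530)])):
    w=world(s,g(L),z)[:,:2]; print(n,w.round(4).tolist())
G=cv2.GaussianBlur(cv2.cvtColor(s['frame'],cv2.COLOR_RGB2LAB)[...,0].astype(np.float32),(0,0),1.)
gm=np.hypot(cv2.Sobel(G,-1,1,0),cv2.Sobel(G,-1,0,1))
def cost(p):
    uv=proj(s,both(p)).astype(np.float32)
    return -cv2.remap(gm,uv[:,:1],uv[:,1:],cv2.INTER_LINEAR).clip(0,60).mean()
best=min((minimize(cost,[x,y,t],method='Nelder-Mead',options=dict(initial_simplex=[[x,y,t],[x+.006,y,t],[x,y+.006,t],[x,y,t+.04]])) for x in(.47,.48,.49,.5,.51) for y in(0,.01,.02,.03) for t in(-.2,-.12,-.05)),key=lambda r:r.fun)
p=best.x;print(p,best.fun)
im=cv2.resize(s['frame'][100:280,120:360],None,fx=3.3,fy=3.3,interpolation=cv2.INTER_CUBIC)[...,::-1].copy()
for P in (both(p)[:160],both(p)[160:],place(outline(.1,.14,.004),.4505,-.2543,np.deg2rad(-13.65),.038),place(outline(.1,.14,.004),.540,.2824,np.deg2rad(-8.72),.038)):
    uv=(proj(s,P)-[120,100]+.5)*3.3-.5; cv2.polylines(im,[uv.round().astype(int)],True,(255,0,255),1)
cv2.imwrite('pics/ov1.png',im)
# case pose in gap frame
c,sn=np.cos(p[2]),np.sin(p[2]);Rm=np.array([[c,sn],[-sn,c]])
for q in ((.4505,-.2543),(.540,.2824)): print(Rm@(np.array(q)-p[:2]))
E
```

```text
CU front [[0.557, 0.04], [0.5487, -0.0431]]
H far [[0.4546, 0.0612], [0.4427, -0.0299]]
CU L [[0.6847, 0.0276], [0.557, 0.0415]]
CU R [[0.6754, -0.0646], [0.5549, -0.0475]]
H L [[0.4546, 0.0612], [0.3205, 0.0744]]
H R [[0.4427, -0.0299], [0.3178, -0.013]]
[ 0.48788089 -0.0053322  -0.1323415 ] -45.13317108154297
[-0.00420134 -0.25172335]
[0.01369551 0.29209357]
```

View pics/ov1.png

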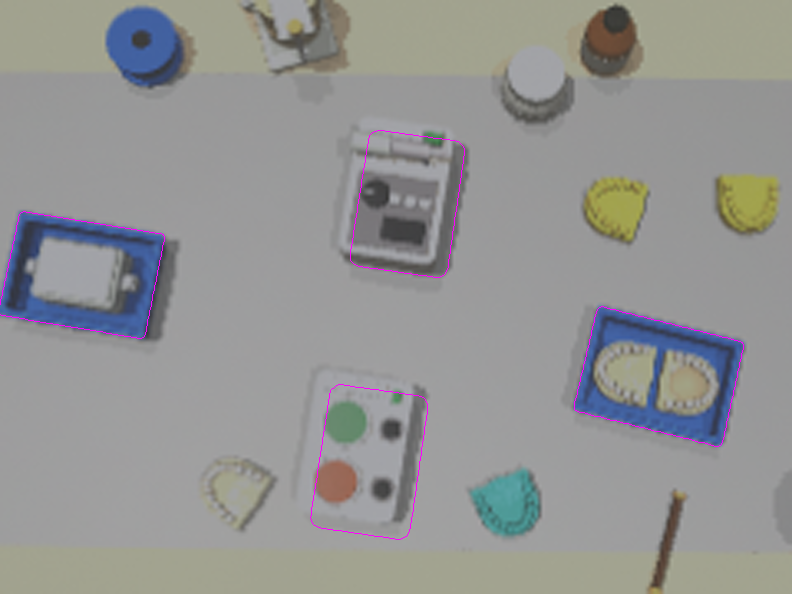

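```bash
python3 - <<'E'
from fit import *
s=cam('top')
G=cv2.GaussianBlur(cv2.cvtColor(s['frame'],cv2.COLOR_RGB2LAB)[...,0].astype(np.float32),(0,0),.7)
sg=lambda uv: cv2.remap(G,uv[:,:1].astype(np.float32),uv[:,1:].astype(np.float32),cv2.INTER_LINEAR)
def cost(p):
    O=outline(.13,.09); n=np.sign(O)*0
    I=outline(.126,.086,.008);U=outline(.134,.094,.012); c=0
    for dx,z in((.119,.06),(-.119,.046)):
        c-=np.clip(sg(proj(s,place(I+[dx,0],*p,z)))-sg(proj(s,place(U+[dx,0],*p,z))),-10,40).mean()
    return c
best=min((minimize(cost,[x,y,t],method='Nelder-Mead',options=dict(initial_simplex=[[x,y,t],[x+.004,y,t],[x,y+.004,t],[x,y,t+.03]])) for x in(.497,.501,.505) for y in(.002,.007,.012) for t in(-.15,-.12,-.09)),key=lambda r:r.fun)
p=best.x;print(p,best.fun)
im=cv2.resize(s['frame'][100:280,120:360],None,fx=3.3,fy=3.3,interpolation=cv2.INTER_CUBIC)[...,::-1].copy()
for P in (both(p)[:160],both(p)[160:]):
    uv=(proj(s,P)-[120,100]+.5)*3.3-.5; cv2.polylines(im,[uv.round().astype(int)],True,(255,0,255),1)
cv2.imwrite('pics/ov2.png',im[80:,250:480])
c,sn=np.cos(p[2]),np.sin(p[2]);Rm=np.array([[c,sn],[-sn,c]])
for q in ((.4505,-.2543),(.540,.2824)): print(Rm@(np.array(q)-p[:2]))
E
```

```text
[ 0.50064874  0.00657247 -0.14371083] -30.302711486816406
[-0.01227049 -0.26536536]
[-0.0005575   0.27861988]
```

View pics/ov2.png

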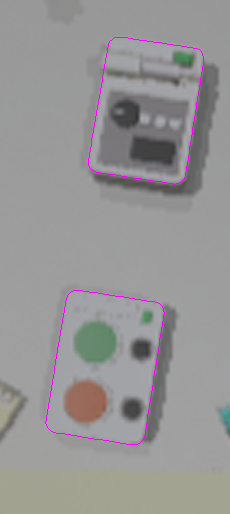

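The fit is good: gap_mid (0.5006, 0.0066) with a heading of −0.144 rad. In that frame the pan is at (−12, −265) mm, turned −0.094 rad. The waiting pan is in line with the passage at y +0.279. I move the arm behind the pan with the fingers partly closed.

```bash
python3 -m crank '[0.7,-1,0,0,0,-1,0.3,0.7,-1,0,0,0,-1,0.3,0.7,-1,0,0,0,-1,0.3,0.7,-1,0,0,0,-1,0.3,0.7,-1,0,0,0,-1,0.3,0.7,-1,0,0,0,-1,0.3,0.7,-1,0,0,0,-1,0.3,0.7,-1,0,0,0,-1,0.3,0.7,-1,0,0,0,-1,0.3,0.7,-1,0,0,0,-1,0.3,0.7,-1,0,0,0,-1,0.3,0.7,-1,0,0,0,-1,0.3,0.7,-1,0,0,0,-1,0.3,0.7,-1,0,0,0,-1,0.3,0.7,-1,0,0,0,-1,0.3,0.7,-1,0,0,0,-1,0.3,0.7,-1,0,0,0,-1,0.3,0.7,-1,0,0,0,-1,0.3,0.7,-1,0,0,0,-1,0.3,0.7,-1,0,0,0,-1,0.3]'
python3 -m crank '[0,-1,0,0,0,-0.1,0.3,0,-1,0,0,0,-0.1,0.3,0,-1,0,0,0,-0.1,0.3,0,-1,0,0,0,-0.1,0.3,0,-1,0,0,0,-0.1,0.3,0,-1,0,0,0,-0.1,0.3,0,-1,0,0,0,-0.1,0.3,0,-1,0,0,0,-0.1,0.3,0,-1,0,0,0,-0.1,0.3,0,-1,0,0,0,-0.1,0.3,0,-1,0,0,0,-0.1,0.3,0,-1,0,0,0,-0.1,0.3,0,-1,0,0,0,-0.1,0.3,0,-1,0,0,0,-0.1,0.3,0,-1,0,0,0,-0.1,0.3,0,-1,0,0,0,-0.1,0.3,0,-1,0,0,0,-0.1,0.3,0,-1,0,0,0,-0.1,0.3,0,-1,0,0,0,-0.1,0.3,0,-1,0,0,0,-0.1,0.3]'
python3 -m crank '[0.1,-1,0,0,0,0,0.3,0.1,-1,0,0,0,-0.25,0.3,0.1,-1,0,0,0,0,0.3,0,-1,0,0,0,0,0.3,0,-0.6,0,0,0,0,0.3,0,0,0,0,0,0,0.3,0,0,0,0,0,0,0.3]'
python3 - <<'E'
from h import *
s=get_state();q=np.array(s['orientation']);M=R.from_quat(q[[1,2,3,0]]).as_matrix()
print(s['tool_pos'],M.round(3),s['finger_gap'],tcp_to_grasp if 'tcp_to_grasp' in globals() else None)
E
```

```text
t: 1.97
tool_pos: [0.4192, 0.1311, 0.2314]
orientation: [0.0, 0.736, 0.677, 0.0]
contact_force: [-0.7, 0.7, 0.3]
finger_gap: 0.0598
gripper_force: 0.0
t: 3.63
tool_pos: [0.4185, -0.2688, 0.2313]
orientation: [-0.0, 0.781, 0.625, 0.0]
contact_force: [-0.8, 0.5, 1.0]
finger_gap: 0.06
gripper_force: 0.0
t: 4.22
tool_pos: [0.4244, -0.3596, 0.231]
orientation: [-0.0, 0.786, 0.618, 0.0]
contact_force: [-0.3, 0.8, -0.4]
finger_gap: 0.0596
gripper_force: 0.0
[ 0.42439276 -0.3595751   0.23101195] [[ 0.236  0.972 -0.   ]
 [ 0.972 -0.236  0.001]
 [ 0.    -0.001 -1.   ]] 0.05964839605435789 0.0187
```

```bash
python3 -m crank '[0,0,-1,0,0,0,0.3,0,0,-1,0,0,0,0.3,0,0,-1,0,0,0,0.3,0,0,-1,0,0,0,0.3,0,0,-1,0,0,0,0.3,0,0,-1,0,0,0,0.3,0,0,-1,0,0,0,0.3,0,0,-1,0,0,0,0.3,0,0,-1,0,0,0,0.3,0,0,-1,0,0,0,0.3,0,0,-0.9,0,0,0,0.3,0,0,0,0,0,0,0.3,0,0,0,0,0,0,0.3]'
python3 - <<'E'
from h import *
a=cam('wrist');b=cam('side');print(a['mount'])
cv2.imwrite('pics/c2.png',np.hstack([cv2.resize(a['frame'],(400,300)),cv2.resize(b['frame'][200:350,170:370],(400,300),interpolation=cv2.INTER_CUBIC)])[...,::-1])
E
```

```text
t: 5.3
tool_pos: [0.4245, -0.3587, 0.0133]
orientation: [-0.001, 0.786, 0.619, -0.0]
contact_force: [-0.8, -1.0, 1.0]
finger_gap: 0.0598
gripper_force: 0.0
[[ 7.67880077e-04  9.52347139e-01  3.05015307e-01  7.80109490e-02]
 [ 9.99999505e-01 -5.38359893e-04 -8.36594711e-04 -5.95451937e-04]
 [-6.32520571e-04  3.05015799e-01 -9.52347081e-01 -1.42461702e-01]
 [ 0.00000000e+00  0.00000000e+00  0.00000000e+00  1.00000000e+00]]
```

View pics/c2.png

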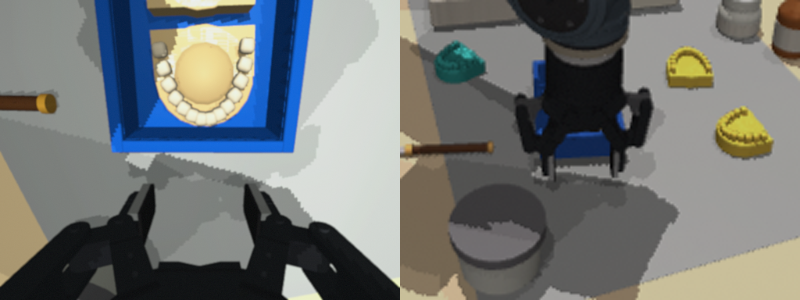

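The wrist view shows the pan end square to the two fingers, about 25 mm ahead of them, with the knife well clear on the left. I advance along the pan axis and measure from the wrist camera.

```bash
cat > meas.py <<'E'
from fit import *
gp=np.array([.50065,.00657,-.1437])
def wrist():
    st=get_state();q=np.array(st['orientation']);T=np.eye(4);T[:3,:3]=R.from_quat(q[[1,2,3,0]]).as_matrix();T[:3,3]=st['tool_pos']
    s=cam('wrist');C=T@np.array(s['mount']);s['position']=C[:3,3];s['rotation']=C[:3,:3];return s,st,T
def gap(x,y,g=None):
    g=gp if g is None else g
    c,n=np.cos(g[2]),np.sin(g[2]);return np.array([[c,n],[-n,c]])@(np.array([x,y])-g[:2])
def rear(s):
    "rear rim edge of case pan from the wrist picture: centre & yaw"
    f=s['frame'];m=cv2.inRange(cv2.cvtColor(f,cv2.COLOR_RGB2HSV),(105,120,50),(125,255,255))
    v,u=np.nonzero(m)
    c=max(cv2.findContours(m,cv2.RETR_EXTERNAL,cv2.CHAIN_APPROX_NONE)[0],key=cv2.contourArea)[:,0]
    return c
def report(im=None):
    s,st,T=wrist();c=rear(s);c=c[(c[:,1]>1)&(c[:,0]>1)&(c[:,0]<510)&(c[:,1]<382)]
    w=world(s,c,.038)[:,:2]; t=(w-T[:2,3])@T[:2,:2]   # tool frame: x ahead, y across
    # lines: sides & rear end (lowest edge)
    hull=t
    from collections import OrderedDict
    a=0
    for _ in range(4):
        ca,sa=np.cos(a),np.sin(a);r=t@np.array([[ca,-sa],[sa,ca]])
        x0=np.percentile(r[:,0],2);lo,hi=r[:,1].min(),r[:,1].max();
        sel=(r[:,0]>x0+.01)&(r[:,0]<x0+.09)
        L=r[sel&(r[:,1]<lo+.006)];H=r[sel&(r[:,1]>hi-.006)]
        a+=np.mean([np.polyfit(L[:,0],L[:,1],1)[0],np.polyfit(H[:,0],H[:,1],1)[0]])
    B=r[(r[:,0]<x0+.004)]
    rx=np.median(B[:,0]);cy=(np.median(L[:,1])+np.median(H[:,1]))/2;wd=np.median(H[:,1])-np.median(L[:,1])
    ctr=np.array([[ca,-sa],[sa,ca]])@[rx+.07,cy]
    W=T[:2,:2]@ctr+T[:2,3]; ax=T[:2,:2]@[np.cos(a),np.sin(a)]; yaw=np.arctan2(-ax[0],ax[1])
    print('t',st['t'],'tool',st['tool_pos'].round(4),'F',st['contact_force'].round(1),'toolyaw-gap',round(float(np.arctan2(-T[0,0],T[1,0])-gp[2]),4))
    print('pan in tool: rear x %.4f side y %.4f ang %.4f width %.4f'%(rx,cy,a,wd))
    print('pan world',W.round(4),'yaw %.4f'%yaw,'GAP xy',gap(*W).round(4),'ang %.4f'%(yaw-gp[2]))
    if im: save(s,im)
    return s
E
python3 -c "
from meas import *
report('w1.png')"
python3 -m crank '[0.1,0.4,0,0,0,0,0.3,0.1,0.4,0,0,0,0,0.3,0.1,0.4,0,0,0,0,0.3,0.09,0.35,0,0,0,0,0.3,0,0,0,0,0,0,0.3]'
python3 -c "
from meas import *
report('w2.png')"
```

```text
t 5.4 tool [ 0.4252 -0.3598  0.0145] F [-0.6  0.2 -0.2] toolyaw-gap -0.0932
pan in tool: rear x 0.0389 side y 0.0006 ang -0.0012 width 0.0982
pan world [ 0.4512 -0.254 ] yaw -0.2357 GAP xy [-0.0116 -0.2649] ang -0.0920
t: 5.87
tool_pos: [0.4328, -0.3272, 0.0134]
orientation: [-0.0, 0.785, 0.619, 0.0]
contact_force: [0.4, -0.4, -0.3]
finger_gap: 0.0596
gripper_force: 0.0
t 5.8667 tool [ 0.4328 -0.3272  0.0134] F [ 0.4 -0.4 -0.3] toolyaw-gap -0.0924
pan in tool: rear x 0.0127 side y 0.0009 ang 0.0005 width 0.0982
pan world [ 0.453  -0.2471] yaw -0.2366 GAP xy [-0.0108 -0.2579] ang -0.0929
```

```bash
python3 -m crank '[0.07,0.29,0,0,0,0,0.3,0.07,0.29,0,0,0,0,0.3,0.07,0.29,0,0,0,0,0.3,0.07,0.29,0,0,0,0,0.3,0.07,0.29,0,0,0,0,0.3,0.07,0.29,0,0,0,0,0.3,0.07,0.29,0,0,0,0,0.3,0.07,0.29,0,0,0,0,0.3,0.07,0.29,0,0,0,0,0.3,0.07,0.29,0,0,0,0,0.3,0,0,0,0,0,0,0.3]'
python3 -c "
from meas import *
report('w3.png')"
```

```text
t: 6.83
tool_pos: [0.4464, -0.2694, 0.0131]
orientation: [-0.001, 0.786, 0.619, -0.0]
contact_force: [-0.4, 0.1, -0.4]
finger_gap: 0.0602
gripper_force: 0.0
t 6.8333 tool [ 0.4464 -0.2694  0.0131] F [-0.4  0.1 -0.4] toolyaw-gap -0.093
pan in tool: rear x 0.0123 side y 0.0010 ang 0.0005 width 0.0982
pan world [ 0.4667 -0.1897] yaw -0.2372 GAP xy [-0.0055 -0.1991] ang -0.0935
```

View pics/w3.png

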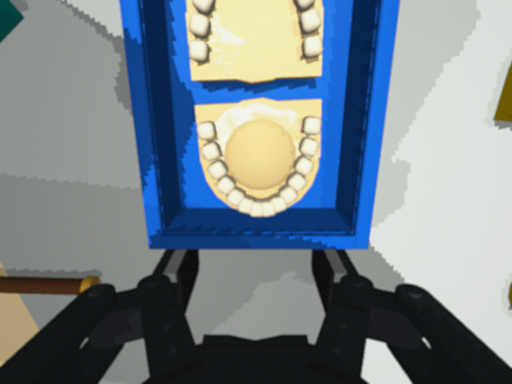

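```bash
python3 -m crank '[0.1,0.3,0,0,0,0.11,0.3,0.1,0.3,0,0,0,0.11,0.3,0.1,0.3,0,0,0,0.11,0.3,0.1,0.3,0,0,0,0.11,0.3,0.1,0.3,0,0,0,0.11,0.3,0.1,0.3,0,0,0,0.11,0.3,0.1,0.3,0,0,0,0.11,0.3,0.1,0.3,0,0,0,0.11,0.3,0.1,0.3,0,0,0,0.11,0.3,0.1,0.3,0,0,0,0.11,0.3,0.1,0.3,0,0,0,0.11,0.3,0.09,0.3,0,0,0,0.11,0.3,0,0,0,0,0,0,0.3]'
python3 -c "
from meas import *
s=report()
t=cam('top')
a=cv2.resize(s['frame'],(400,300));b=cv2.resize(t['frame'][130:250,185:345],(400,300),interpolation=cv2.INTER_CUBIC)
cv2.imwrite('pics/c4.png',np.hstack([a,b])[...,::-1])"
```

```text
t: 7.97
tool_pos: [0.4704, -0.1977, 0.0133]
orientation: [-0.0, 0.756, 0.654, 0.0]
contact_force: [0.3, -0.2, -0.3]
finger_gap: 0.06
gripper_force: 0.0
t 7.9667 tool [ 0.4704 -0.1977  0.0133] F [ 0.3 -0.2 -0.3] toolyaw-gap -0.0001
pan in tool: rear x 0.0127 side y 0.0009 ang -0.0000 width 0.0983
pan world [ 0.4831 -0.1159] yaw -0.1438 GAP xy [ 0.0002 -0.1237] ang -0.0001
```

View pics/c4.png

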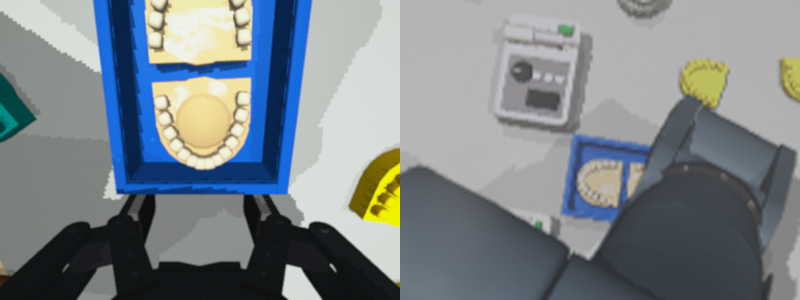

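The pan now sits square and centred in my gap frame. Before it enters I refine the passage estimate with a joint fit on the first top and side pictures.

```bash
python3 - <<'E'
from fit import *
S={}
for n in('top','side'):
    s=cam(n); im=cv2.imread('pics/%s0.png'%n); s['G']=cv2.GaussianBlur(cv2.cvtColor(im,cv2.COLOR_BGR2LAB)[...,0].astype(np.float32),(0,0),.7);S[n]=s
I=outline(.126,.086,.008);U=outline(.134,.094,.012)
def cost(p,views,boxes):
    c=0
    for v in views:
        s=S[v];sg=lambda P:cv2.remap(s['G'],*[proj(s,P)[:,[k]].astype(np.float32) for k in(0,1)],cv2.INTER_LINEAR)
        for b in boxes:
            dx,z=((.119,.06),(-.119,.046))[b]
            c-=np.clip(sg(place(I+[dx,0],*p,z))-sg(place(U+[dx,0],*p,z)),-10,40).mean()
    return c
for v,b in ((('top',),(0,1)),(('top',),(0,)),(('top',),(1,)),(('side',),(0,1)),(('top','side'),(0,1))):
    r=min((minimize(cost,[x,y,t],args=(v,b),method='Nelder-Mead',options=dict(initial_simplex=[[x,y,t],[x+.004,y,t],[x,y+.004,t],[x,y,t+.03]])) for x in(.498,.501,.504) for y in(.002,.007,.012) for t in(-.17,-.14,-.11)),key=lambda r:r.fun)
    print(v,b,r.x.round(4),round(r.fun,2))
E
```

```text
('top',) (0, 1) [ 0.5006  0.0066 -0.1437] -30.32
('top',) (0,) [ 0.5005  0.0061 -0.1389] -18.67
('top',) (1,) [ 0.501   0.0068 -0.1417] -11.76
('side',) (0, 1) [ 0.503   0.0047 -0.1468] -26.71
('top', 'side') (0, 1) [ 0.5022  0.006  -0.1451] -53.93
```

```bash
python3 -m crank '[0.04,0.25,0,0,0,0,0.3,0.04,0.25,0,0,0,0,0.3,0.04,0.25,0,0,0,0,0.3,0.04,0.25,0,0,0,0,0.3,0.04,0.25,0,0,0,0,0.3,0.04,0.25,0,0,0,0,0.3,0.04,0.25,0,0,0,0,0.3,0.04,0.25,0,0,0,0,0.3,0,0,0,0,0,0,0.3]'
python3 -c "
from meas import *
report('w5.png')"
```

```text
t: 8.92
tool_pos: [0.4766, -0.1578, 0.0132]
orientation: [-0.0, 0.756, 0.654, -0.0]
contact_force: [1.2, 0.9, 0.3]
finger_gap: 0.0599
gripper_force: 0.0
t 8.9167 tool [ 0.4766 -0.1578  0.0132] F [1.2 0.9 0.3] toolyaw-gap -0.0009
pan in tool: rear x 0.0123 side y 0.0010 ang 0.0001 width 0.0982
pan world [ 0.4895 -0.0765] yaw -0.1447 GAP xy [ 0.0008 -0.0838] ang -0.0010
```

View pics/w5.png

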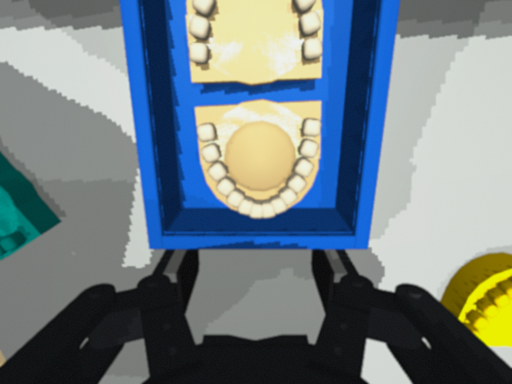

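The pan's front is 30 mm into the passage and straight. The gripper's knuckles look nearly as wide as the passage, so I back off a little, narrow the fingers, raise slightly, and push on.

```bash
python3 -m crank '[-0.05,-0.3,0,0,0,0,0.3,0,0,0.2,0,0,0,0.65,0,0,0.1,0,0,0,0.65,0,0,0,0,0,0,0.65,0,0,0,0,0,0,0.65,0.04,0.25,0,0,0,0,0.65,0.04,0.25,0,0,0,0,0.65,0.04,0.25,0,0,0,0,0.65,0.04,0.25,0,0,0,0,0.65,0.04,0.25,0,0,0,0,0.65,0.04,0.25,0,0,0,0,0.65,0.04,0.25,0,0,0,0,0.65,0.04,0.25,0,0,0,0,0.65,0.04,0.25,0,0,0,0,0.65,0.04,0.25,0,0,0,0,0.65,0,0,0,0,0,0,0.65]'
python3 -c "
from meas import *
s=report()
b=cam('side')['frame'][130:250,170:330]
cv2.imwrite('pics/c6.png',np.hstack([cv2.resize(s['frame'],(400,300)),cv2.resize(b,(400,300),interpolation=cv2.INTER_CUBIC)])[...,::-1])"
```

```text
t: 10.3
tool_pos: [0.4836, -0.1138, 0.0192]
orientation: [-0.0, 0.756, 0.654, -0.0]
contact_force: [-0.2, -0.7, -0.9]
finger_gap: 0.0296
gripper_force: 0.0
t 10.3 tool [ 0.4836 -0.1138  0.0192] F [-0.2 -0.7 -0.9] toolyaw-gap -0.0009
pan in tool: rear x 0.0121 side y 0.0011 ang -0.0005 width 0.0985
pan world [ 0.4964 -0.0327] yaw -0.1442 GAP xy [ 0.0015 -0.0395] ang -0.0005
```

View pics/c6.png

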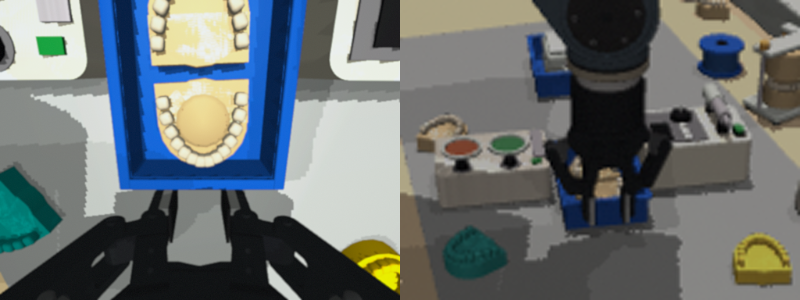

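The wrist view shows the pan entering between the heater corner on the left (face at about x=87 of 400) and the control unit on the right (about x=331), with the pan rim at 122–280. I check the knuckle envelope and side clearances by intersecting rays.

```bash
python3 - <<'E'
from meas import *
b=cam('side');s,st,T=wrist()
L=np.array([(548,150),(550,165),(562,190),(580,205),(590,222),(668,145),(662,155),(648,180),(634,205),(630,222)])
uv=(L-[400,0])*.4+[170,130]-.3
r=ray(b,uv)@b['rotation'].T;n=T[:3,0];
P=b['position']+r*(((T[:3,3]-b['position'])@n)/(r@n))[:,None]
t=(P-T[:3,3])
print(np.c_[t@T[:3,1],P[:,2]].round(3))
for nm,z,pts in(('heater',.046,[(87,20),(87,45),(87,60)]),('CU',.06,[(338,20),(333,45),(331,62)])):
    w=world(s,np.array(pts)*1.28,z); print(nm,[gap(*q[:2]).round(4) for q in w])
E
```

```text
[[-0.061  0.115]
 [-0.06   0.097]
 [-0.048  0.064]
 [-0.029  0.043]
 [-0.019  0.02 ]
 [ 0.065  0.109]
 [ 0.059  0.097]
 [ 0.045  0.067]
 [ 0.03   0.037]
 [ 0.026  0.015]]
heater [array([-0.0508, -0.0207]), array([-0.0523, -0.0311]), array([-0.0532, -0.0377])]
CU [array([ 0.0556, -0.0235]), array([ 0.0551, -0.0327]), array([ 0.0554, -0.0393])]
```

```bash
python3 -m crank '[0.036,0.25,0,0,0,0,0.65,0.036,0.25,0,0,0,0,0.65,0.036,0.25,0,0,0,0,0.65,0.036,0.25,0,0,0,0,0.65,0.036,0.25,0,0,0,0,0.65,0.036,0.25,0,0,0,0,0.65,0.036,0.25,0,0,0,0,0.65,0.036,0.25,0,0,0,0,0.65,0.036,0.25,0,0,0,0,0.65,0.036,0.25,0,0,0,0,0.65]'
python3 -c "
from meas import *
report()"
python3 -m crank '[0.036,0.25,0,0,0,0,0.65,0.036,0.25,0,0,0,0,0.65,0.036,0.25,0,0,0,0,0.65,0.036,0.25,0,0,0,0,0.65,0.036,0.25,0,0,0,0,0.65,0.036,0.25,0,0,0,0,0.65,0,0,0,0,0,0,0.65]'
python3 -c "
from meas import *
report('w7.png')"
```

```text
t: 11.33
tool_pos: [0.4909, -0.0642, 0.0193]
orientation: [-0.0, 0.757, 0.654, -0.0]
contact_force: [-0.0, -1.1, -0.1]
finger_gap: 0.03
gripper_force: 0.7
t 11.3333 tool [ 0.4909 -0.0642  0.0193] F [-0.  -1.1 -0.1] toolyaw-gap -0.0015
pan in tool: rear x 0.0116 side y 0.0008 ang -0.0011 width 0.0989
pan world [0.5034 0.0164] yaw -0.1440 GAP xy [0.0013 0.0101] ang -0.0003
t: 11.97
tool_pos: [0.4952, -0.0339, 0.0193]
orientation: [-0.0, 0.756, 0.654, 0.0]
contact_force: [0.5, -0.1, -0.1]
finger_gap: 0.0298
gripper_force: 0.0
t 11.9667 tool [ 0.4952 -0.0339  0.0193] F [ 0.5 -0.1 -0.1] toolyaw-gap -0.0009
pan in tool: rear x 0.0121 side y 0.0008 ang 0.0008 width 0.0987
pan world [0.5079 0.0473] yaw -0.1454 GAP xy [0.0013 0.0413] ang -0.0017
```

```bash
python3 -m crank '[0.036,0.25,0,0,0,0,0.65,0.036,0.25,0,0,0,0,0.65,0.036,0.25,0,0,0,0,0.65,0.036,0.25,0,0,0,0,0.65,0.036,0.25,0,0,0,0,0.65,0.036,0.25,0,0,0,0,0.65,0.036,0.25,0,0,0,0,0.65,0.036,0.25,0,0,0,0,0.65,0.036,0.25,0,0,0,0,0.65,0.036,0.25,0,0,0,0,0.65,0.036,0.25,0,0,0,0,0.65,0.036,0.25,0,0,0,0,0.65,0.036,0.25,0,0,0,0,0.65,0.036,0.25,0,0,0,0,0.65,0.036,0.25,0,0,0,0,0.65,0,0,0,0,0,0,0.65]'
python3 -c "
from meas import *
s=report()
b=cam('top')['frame'][130:230,100:260]
cv2.imwrite('pics/c8.png',np.hstack([cv2.resize(s['frame'],(320,240)),cv2.resize(b,(480,300),interpolation=cv2.INTER_CUBIC)[:240]])[...,::-1])"
```

```text
t: 13.35
tool_pos: [0.5061, 0.0411, 0.0193]
orientation: [-0.0, 0.756, 0.654, 0.0]
contact_force: [0.4, 0.7, -0.5]
finger_gap: 0.0299
gripper_force: 0.0
t 13.35 tool [0.5061 0.0411 0.0193] F [ 0.4  0.7 -0.5] toolyaw-gap -0.001
pan in tool: rear x 0.0121 side y 0.0008 ang 0.0000 width 0.0983
pan world [0.5187 0.1223] yaw -0.1447 GAP xy [0.0013 0.1171] ang -0.0010
```

View pics/c8.png

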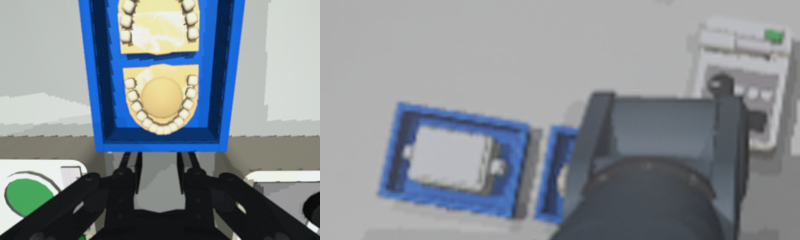

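The gap between the pans is about 21 mm and both lie parallel. I push 18.5 mm more, slowly, then check.

```bash
python3 -m crank '[0.02,0.15,0,0,0,0,0.65,0.02,0.15,0,0,0,0,0.65,0.02,0.15,0,0,0,0,0.65,0.02,0.15,0,0,0,0,0.65,0.02,0.15,0,0,0,0,0.65,0.02,0.15,0,0,0,0,0.65,0,0,0,0,0,0,0.65]'
python3 -c "
from meas import *
report()"
python3 -m crank '[-0.05,-0.3,0,0,0,0,0.65,-0.06,-0.4,0,0,0,0,0.65,-0.06,-0.4,0,0,0,0,0.65,0,0,1,0,0,0,0.65,0,0,1,0,0,0,0.65,0,0,1,0,0,0,0.65,0,0,1,0,0,0,0.65,0,0,1,0,0,0,0.65,0,0,1,0,0,0,0.65,0,0,1,0,0,0,0.65,0,0,1,0,0,0,0.65,0,0,1,0,0,0,0.65,0,-1,1,0,0,0,0.65,0,-1,0,0,0,0,0.65,0,-1,0,0,0,0,0.65,0,-1,0,0,0,0,0.65,0,-1,0,0,0,0,0.65,0,-1,0,0,0,0,0.65,0,-1,0,0,0,0,0.65,0,0,0,0,0,0,0.65]'
python3 - <<'E'
from meas import *
s=cam('top');f=s['frame'];m=cv2.inRange(cv2.cvtColor(f,cv2.COLOR_RGB2HSV),(105,120,50),(125,255,255))
m[:150]=0;m[230:]=0;m[:,:105]=0;m[:,260:]=0
for c in cv2.findContours(m,cv2.RETR_EXTERNAL,cv2.CHAIN_APPROX_NONE)[0]:
    if len(c)>40:
        w=world(s,c[:,0],.038)[:,:2];print(cv2.minAreaRect((w*1000).astype(np.float32)))
b=f[130:230,100:260]
cv2.imwrite('pics/c9.png',cv2.resize(b,(800,500),interpolation=cv2.INTER_CUBIC)[...,::-1])
E
```

```text
t: 14.03
tool_pos: [0.5084, 0.0588, 0.0193]
orientation: [-0.0, 0.756, 0.654, 0.0]
contact_force: [0.0, 0.3, -0.2]
finger_gap: 0.0302
gripper_force: 0.0
t 14.0333 tool [0.5084 0.0588 0.0193] F [ 0.   0.3 -0.2] toolyaw-gap -0.0011
pan in tool: rear x 0.0121 side y 0.0008 ang -0.0004 width 0.0982
pan world [0.521  0.1399] yaw -0.1443 GAP xy [0.001  0.1349] ang -0.0006
t: 15.75
tool_pos: [0.5045, -0.1071, 0.2192]
orientation: [0.0, 0.757, 0.653, -0.0]
contact_force: [0.2, 0.2, -0.6]
finger_gap: 0.0302
gripper_force: 0.0
((521.0706176757812, 144.25848388671875), (130.8976287841797, 96.90802001953125), 81.71253967285156)
((539.8815307617188, 282.04840087890625), (138.68125915527344, 97.37986755371094), 81.27718353271484)
```

View pics/c9.png

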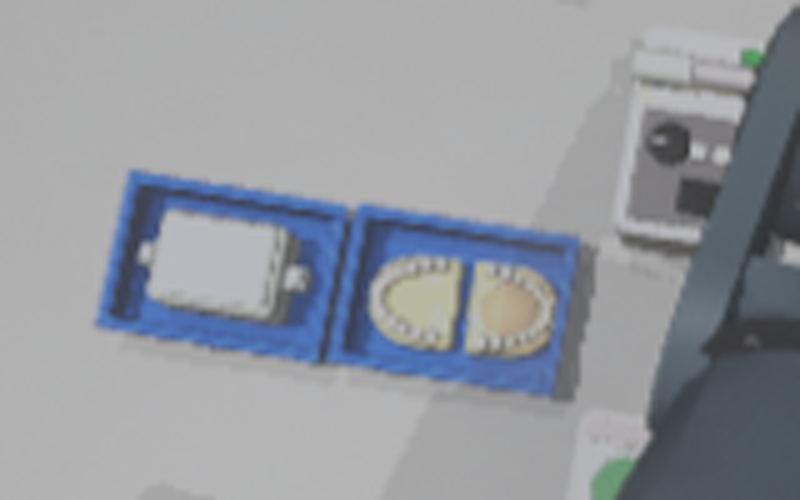

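The top view shows the two pans end to end and parallel, with a gap of about 4 mm at (345,280). Both casts are lying in the pan and the waiting pan has not moved. I hand in.

```bash
python3 -c "
from cell import *
print(close_job())"
```

```text
the job is handed in; nothing more can be done
None
```

I pushed the case pan through the passage and left it parallel to the waiting pan, with about 4 mm between their ends. The casts are still in place and the waiting pan hasn't moved. The job is handed in, but no verdict was returned.

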